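Kit one wind-speed sensor into the blue tray

TASK

Make up the kit for one wind-speed sensor in the blue tray: stand the complete black housing with its steel spindle in the yellow insert, lay the three-cup rotor flat in the white one, the round mounting foot flange-down in the grey one and the pole clamp, bore upright, in the green one, each fully down in its well. Lower the parts into place rather than dropping them, and leave the scrap two-cup rotor and the empty housing shell standing where they are.

Things in the scene. Friction and masses are not known exactly. Their poses are not given: they have to be found in the camera images.
- housing: Complete sensor housing: black upright cylinder, diameter 42 mm, 60 mm high, with a bright aluminium cap disc, brass collar and a steel spindle of diameter 8 mm standing 18 mm out of the top's centre (78 mm in all). Stands on the bench. Origin: centre of the underside, z up. About 160 g.
- rotor: Three-cup rotor: aluminium hub with three red cups on black arms, 84 mm across, lies flat on the bench. The open half-ball cups, diameter 24 mm, reach 42 mm from the axis and are 24 mm high, on arms at 0, 120 and 240 degrees from its x axis (arm height 12 mm). The central hub has diameter 20 mm from 25 mm up to its top at 52 mm (rounded off over the last 4 mm): grip it there, above the cups. Origin: centre of the underside, z up along the hub. About 60 g.
- foot: Mounting foot: aluminium round flange of diameter 64 mm, 8 mm thick, four dark bolt holes, with a neck of diameter 28 mm (from 12 mm up) whose dark-bored top is 42 mm above the underside. Stands on its flange. Origin: centre of the underside, z up. About 130 g.
- clamp: Pole clamp: dark steel block 64 mm (x) x 32 mm (y) x 36 mm (z, height) with a vertical 20 mm bore through its middle and two small screw heads, standing up to 3 mm proud near the ends of each long side. Origin: centre of the underside, z up, x along the length. About 180 g.
- rotor_broken: Scrap rotor, does not belong: the same as the three-cup rotor, but with only two cups (at 0 and 120 degrees from its x axis); at 240 degrees there is only a stub of arm. Origin: centre of the underside. About 50 g.
- shell: Empty housing shell, does not belong: black tube, diameter 42 mm, 60 mm high, open at the top, no cap and no spindle, so that from above it shows a dark hole. Stands on the bench. Origin: centre of the underside. About 70 g.
- nest_housing: Yellow insert with one round well of diameter 63 mm, 14 mm deep, for the housing. The body's origin is the centre of the underside, z up; outer size 110 x 110 mm, 20 mm high, x and y parallel to its sides. The well's floor is 6 mm above the origin. The four inserts sit 2 x 2 at 112 mm pitch in one fixed blue tray, 234 x 234 mm, whose walls end 26 mm above the bench; every insert is fixed, its underside is 4 mm above the bench and its rim 24 mm.
- nest_rotor: White insert: an open square bin, 102 x 102 mm inside, for the rotor. The body's origin is the centre of the underside, z up; outer size 110 x 110 mm, 20 mm high, x and y parallel to its sides. Its floor is 4 mm above the origin, 16 mm below the rim. Sits in the same blue tray.
- nest_foot: Grey insert with one round well of diameter 87 mm, 14 mm deep, for the mounting foot. The body's origin is the centre of the underside, z up; outer size 110 x 110 mm, 20 mm high, x and y parallel to its sides. The well's floor is 6 mm above the origin. Sits in the same blue tray.
- nest_clamp: Green insert with one oblong well of 89 mm (along its x) x 55 mm (along its y), 14 mm deep, for the clamp. The body's origin is the centre of the underside, z up; outer size 110 x 110 mm, 20 mm high, x and y parallel to its sides. The well's floor is 6 mm above the origin. Sits in the same blue tray.

How it is judged (in metres and radians):
At the end, for the whole second after the job is handed in: Housing, rotor, foot and clamp down in their own inserts: underside within 4 mm of the well floor, upright within 0.12 rad, centred within 13, 20, 14 and 19 mm (the play of the wells), released, at rest. Two-cup rotor and empty shell upright, within 30 mm of their starts (horizontal distance between housing and nest_housing below 0.013 m and z of housing in the frame of nest_housing between 0.002 and 0.01 m and angle between each of housing, rotor, foot, clamp, rotor_broken, shell's own z axis and vertical below 0.12 rad and linear speed of each of housing, rotor, foot, clamp, rotor_broken, shell below 0.02 m/s and contact force between each of housing, rotor, foot, clamp and the fingers below 0.05 N and horizontal distance between rotor and nest_rotor below 0.02 m and z of rotor in the frame of nest_rotor between 0 and 0.008 m and horizontal distance between foot and nest_foot below 0.014 m and z of foot in the frame of nest_foot between 0.002 and 0.01 m and horizontal distance between clamp and nest_clamp below 0.019 m and z of clamp in the frame of nest_clamp between 0.002 and 0.01 m and distance of each of rotor_broken, shell from where it was at the start of the episode below 0.03 m); the robot touches nothing.
It fails at once if a kit part is let fall: faster than 0.9 m/s while the robot does not hold it (a fall of some 40 mm) ((linear speed of housing above 0.9 m/s and contact force between housing and the fingers below 0.05 N and contact force between housing and the arm below 0.05 N) or (linear speed of rotor above 0.9 m/s and contact force between rotor and the fingers below 0.05 N and contact force between rotor and the arm below 0.05 N) or (linear speed of foot above 0.9 m/s and contact force between foot and the fingers below 0.05 N and contact force between foot and the arm below 0.05 N) or (linear speed of clamp above 0.9 m/s and contact force between clamp and the fingers below 0.05 N and contact force between clamp and the arm below 0.05 N)).
It fails at once if the two-cup rotor is moved more than 30 mm from its place or knocked over (distance of rotor_broken from where it was at the start of the episode above 0.03 m or angle between rotor_broken's own z axis and vertical above 0.5 rad).
It fails at once if the empty shell is moved more than 30 mm from its place or knocked over (distance of shell from where it was at the start of the episode above 0.03 m or angle between shell's own z axis and vertical above 0.5 rad).
It also fails if it takes over 115 s, if anything falls off the work surface, if the arm or the gripper's body presses on something with over 40 N, if the wrist force passes 120 N, or if a joint passes its speed limit or range.

ROBOT

A 6-joint arm with a two-finger parallel gripper is mounted at the origin on the work surface. World frame = base frame: x ahead of the robot, y to its left, z up, the work surface at z = 0. Lengths are in mm, angles in rad, forces in N, time in s.
With the tool pointing down it reaches from about 375 to 975 mm from the base axis. Payload 3.8 kg.
Tool frame: the origin (TCP) lies at the very end of the fingers, on their centre line; the grasp point (between the pads) lies 19 mm behind it; z points along the fingers, x is the direction in which the jaws open and shut, and the axes are right-handed (so a half turn about z gives the same grasp; the last joint's range is limited). The gripper opens to 85 mm and grips with 20 to 120 N. Pads are 22 mm wide; open, the fingers measure 114 mm over their backs; the gripper's body (76 mm by 85 mm) begins 54 mm behind the grasp point. The pads swing forward as they close: fully open they stand 13 mm farther back than shut.
Start: joints at [1.135, 0.264, 1.604, -0, 1.274, -0.037], TCP at [262.108, 622.027, 231.28] pointing down, gripper open.
Joint ranges: [-2.63, 2.63], [-0.94, 2.18], [0.31, 2.57], [-1.31, 4.45], [0, 2.66], [-2.55, 2.55]. Speed limits (rad/s): [2.57, 2.57, 3.14, 3.14, 3.14, 3.14].

INTERFACE

Orientations are given as a unit quaternion [x, y, z, w].
In Python, from cell import ctrl, vision, boxes_of, tip_of gives the robot as it stands.
- The arm moves only by the tool arm_command, never from a script. Its argument "deltas" is a list of rows, each a list of 5 numbers: the shift along the tool's x, y, z in mm, then the turn about the tool's z in degrees, then the finger opening in mm, from 0 to 85.4. A call has 1 to 12 rows; each row is the pose to reach, as a shift and turn from the pose commanded when the call began, along the tool's axes at that moment; what a row does not reach only later rows make up. A row lasts 1/8 s, in which the tool goes at most 62.5 mm and 10.7 degrees, less where a joint would pass 70% of its speed; a pose out of reach is approached as far as the arm can. A call with a gripper value outside its range is refused whole. The fingers move at their own pace and stop on an object; the grip force is fixed at half the most. Time passes only in rows, so rows that repeat a pose let the fingers close. It gives the time, the measured TCP pose, the force and the opening at its end, in the units of the state.
- ctrl.sense(): the state, without advancing time (a new reading comes with each control period).
- vision.capture(name): name is "side" or "top" or "wrist"; returns the picture (384x512x3 uint8, red, green, blue); there is no depth.
- vision.camera_model(name): a dict with "fx", "fy", "cx", "cy" (pixels), "distortion" ([k1, k2, p1, p2, k3] as OpenCV has them; the pictures are not rectified), "rvec" (rotation vector, rad) and "tvec" (3), from world to camera coordinates, as OpenCV has them; the wrist camera has in their place "hand_eye" (4x4, takes a point from camera to tool coordinates, whose origin is the TCP and whose axes are the tool frame's). Camera axes: x right, y down, z forward; pixel columns grow to the right and rows downward; lengths in mm; the calibration is good to about 2 mm. A picture is of the moment at which its call begins: read the wrist's pose just before it. camera_model takes no time and is no camera call.
- ctrl.job_done(): hands the job in, once; it reports no verdict.
Trained networks look in the newest picture that a camera, given by its name, has taken for a name from the list of things; names that differ only in an ending like _2 or _b are one class to them, and where a whole thing is asked for, a point or a joint stands for the part that bears it (a point fixed in the world has none). Each returns a list of dicts, best first, with "p" (0 to 1); they miss things now and then, are a little off and sometimes report something else, mostly with a low value. They report only what shows in the picture. A call takes as long as a camera call.
- boxes_of(camera, query): "extent" ([left, top, right, bottom] as shares, 0 to 1, of the picture: columns of its width, rows of its height, round what is visible of it).
- tip_of(camera, query): "xy" ([column, row] as shares, 0 to 1, of the picture: columns of its width, rows of its height: a listed point, or the origin of a listed thing).
The state is a dict: "time_s": time; "qpos": joint angles; "joint_velocities": joint speeds; "joint_efforts": joint torques, N m; "eef_pos": TCP position; "ee_rot": TCP orientation; "ft_force": force on the tool from outside, world axes, zero at the start; "torque": the same for the moment, N m; "finger_gap": finger opening in mm.
Only numpy, scipy, OpenCV 4.12 (cv2) and the standard library are available. Lean on these libraries where they do the work, as an engineer would, in place of code of your own. Each camera call takes 0.05 s, during which the arm holds its last target.

## Working session

There is one attempt and no reset: what is moved stays moved. The work goes in short steps, Python scripts to look and compute and a tool call to move; the robot and the scene stay as the last step left them, time stands still between calls to the robot, and variables do not carry over. Pictures are saved under pics/ and viewed, and the job is handed in when it is done.

Besides the shell and the picture viewer there is one more tool, called after ">>>" as a command line: name --pt "numbers of a row" for each row, then --argument value for the rest. arm_command: Moves the arm, as the interface text tells. Its arguments: {"type":"object","properties":{"deltas":{"type":"array"}},"required":["deltas"]}

```bash
mkdir -p pics; ls; python3 - <<'E'
from cell import ctrl, vision, boxes_of, tip_of
import cv2
s=ctrl.sense(); print({k:s[k] for k in('time_s','eef_pos','ee_rot','finger_gap')})
for c in('top','side','wrist'):
    im=vision.capture(c); cv2.imwrite(f'pics/{c}0.png',im[:,:,::-1]); print(c,vision.camera_model(c))
    for n in ['housing','rotor','foot','clamp','rotor_broken','shell','nest_housing','nest_rotor','nest_foot','nest_clamp']:
        if c!='wrist': print(n,[(round(d['p'],2),[round(d['xy'][0]*512,1),round(d['xy'][1]*384,1)]) for d in tip_of(c,n)][:3])
print(ctrl.sense()['time_s'])
E
```

```text
pics
{'time_s': 0.0, 'eef_pos': array([261.79978018, 621.3703847 , 229.95933974]), 'ee_rot': array([ 8.33159547e-01,  5.53031573e-01, -9.54405328e-04,  5.80699249e-04]), 'finger_gap': 85.69971762018193}
top {'fx': 357.87708467678783, 'fy': 357.87708467678783, 'cx': 254.4076367698965, 'cy': 195.48160011752947, 'distortion': array([-0.07679858,  0.        ,  0.        ,  0.        ,  0.        ]), 'rvec': array([ 2.09305755, -2.15630473,  0.11913994]), 'tvec': array([ 33.07196035, 504.12605751, 823.42815723])}
housing [(0.62, [384.2, 232.1])]
rotor [(0.68, [160.8, 255.7])]
foot [(0.55, [104.1, 216.4]), (0.55, [288.2, 178.8])]
clamp [(0.69, [422.5, 205.8])]
rotor_broken [(0.69, [163.7, 166.8])]
shell [(0.84, [371.4, 165.4])]
nest_housing [(0.97, [284.1, 138.7])]
nest_rotor [(0.7, [239.1, 139.7])]
nest_foot [(0.59, [289.1, 179.7])]
nest_clamp [(0.96, [240.2, 183.4])]
side {'fx': 431.7690905359976, 'fy': 431.7690905359976, 'cx': 256.69400496217725, 'cy': 190.25105546846373, 'distortion': array([0.00744315, 0.        , 0.        , 0.        , 0.        ]), 'rvec': array([ 2.17860801, -0.70
[... 373 characters left out ...]
10.1, 193.5])]
nest_rotor [(0.83, [284.3, 174.3])]
nest_foot [(0.8, [280.3, 212.2])]
nest_clamp [(0.98, [254.4, 188.3]), (0.28, [296.8, 295.6])]
wrist {'fx': 264.65298714093495, 'fy': 264.65298714093495, 'cx': 254.9371507568563, 'cy': 191.6631177095126, 'distortion': array([-0.02235392,  0.        ,  0.        ,  0.        ,  0.        ]), 'hand_eye': array([[ 9.99999911e-01, -2.78218916e-04,  3.16113073e-04,
        -5.03756650e-01],
       [ 1.86818565e-04,  9.65854308e-01,  2.59085741e-01,
        -6.50813572e+01],
       [-3.77401727e-04, -2.59085659e-01,  9.65854274e-01,
        -1.41811407e+02],
       [ 0.00000000e+00,  0.00000000e+00,  0.00000000e+00,
         1.00000000e+00]])}
1.15
```

```bash
python3 - <<'E'
import cv2
a=cv2.imread('pics/top0.png'); cv2.imwrite('pics/top0b.png',cv2.resize(a,(800,600),interpolation=cv2.INTER_CUBIC))
a=cv2.imread('pics/side0.png'); cv2.imwrite('pics/side0b.png',cv2.resize(a,(800,600),interpolation=cv2.INTER_CUBIC))
E
```

```text
(no output)
```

View pics/top0b.png

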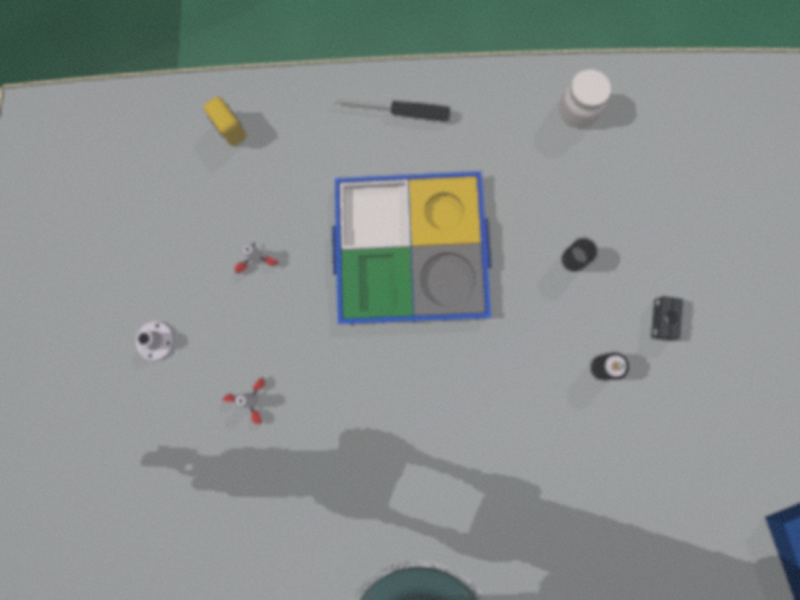

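View pics/side0b.png

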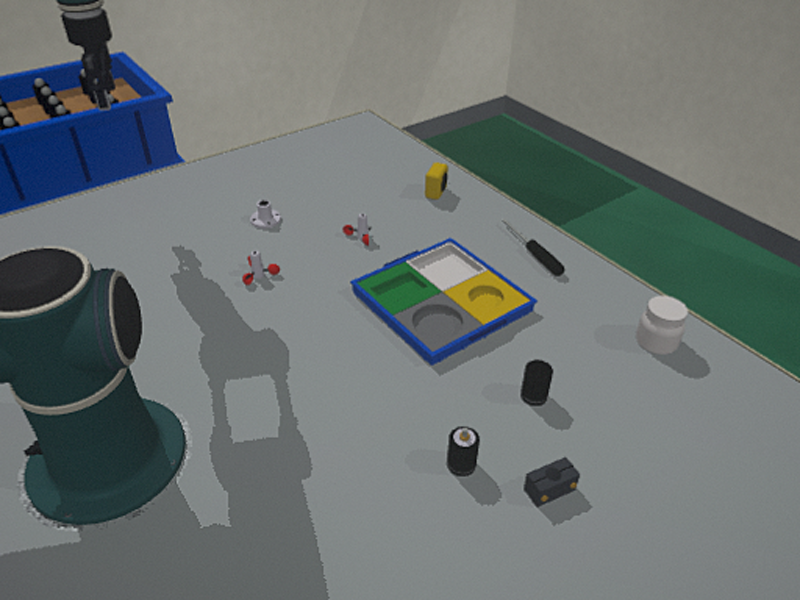

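```bash
cat >h.py <<'E'
from cell import ctrl, vision, boxes_of, tip_of
import cv2, numpy as np
from scipy.spatial.transform import Rotation as R
def ext(c,s=None):
    m=vision.camera_model(c); K=np.array([[m['fx'],0,m['cx']],[0,m['fy'],m['cy']],[0,0,1]]); D=np.array(m['distortion'])
    if c=='wrist':
        H=np.array(m['hand_eye']); T=np.eye(4); T[:3,:3]=R.from_quat(s['ee_rot']).as_matrix(); T[:3,3]=s['eef_pos']
        W=T@H; Rc=W[:3,:3].T; t=-Rc@W[:3,3]
    else: Rc=cv2.Rodrigues(np.array(m['rvec']))[0]; t=np.array(m['tvec'])
    return K,D,Rc,t
def ray(c,uv,s=None):
    K,D,Rc,t=ext(c,s); n=cv2.undistortPoints(np.array(uv,float).reshape(-1,1,2),K,D).reshape(-1,2)
    d=np.c_[n,np.ones(len(n))]@Rc; return -Rc.T@t,d
def onz(c,uv,z,s=None):
    o,d=ray(c,uv,s); return o+d*((z-o[2])/d[:,2])[:,None]
def proj(c,P,s=None):
    K,D,Rc,t=ext(c,s); return cv2.projectPoints(np.array(P,float).reshape(-1,1,3),cv2.Rodrigues(Rc)[0],t,K,D)[0].reshape(-1,2)
def toolrel(s,P):
    return R.from_quat(s['ee_rot']).inv().apply(np.array(P)-s['eef_pos'])
def snap(c,name):
    s=ctrl.sense(); im=vision.capture(c); cv2.imwrite('pics/'+name,im[:,:,::-1]); return s,im
E
python3 - <<'E'
from h import *
top=dict(housing=(384.2,232.1),rotor=(160.8,255.7),foot=(104.1,216.4),clamp=(422.5,205.8),rotor_broken=(163.7,166.8),shell=(371.4,165.4))
side=dict(housing=(293.9,295),rotor=(163.3,175.2),foot=(168.8,141),clamp=(353.1,307.3),rotor_broken=(231.4,152.5),shell=(340,255.2))
nt=dict(nh=(284.1,138.7),nr=(239.1,139.7),nf=(289.1,179.7),nc=(240.2,183.4))
ns=dict(nh=(310.1,193.5),nr=(284.3,174.3),nf=(280.3,212.2),nc=(254.4,188.3))
for k in top: print(k,onz('top',top[k],0)[0].round(),onz('side',side[k],0)[0].round())
for k in nt: print(k,onz('top',nt[k],4)[0].round(),onz('side',ns[k],4)[0].round())
im=cv2.imread('pics/top0.png'); hsv=cv2.cvtColor(im,cv2.COLOR_BGR2HSV)
m=cv2.inRange(hsv,(105,130,80),(125,255,255)); m[:, 400:]=0
c=max(cv2.findContours(m,0,2)[0],key=cv2.contourArea); print(cv2.contourArea(c))
# insert colours
for n,lo,hi,box in [('yellow',(20,100,80),(32,255,255),(250,340,100,170)),('green',(55,80,40),(75,255,255),(200,280,150,220))]:
    mm=cv2.inRange(hsv,lo,hi); z=np.zeros_like(mm); a,b,d,e=box; z[d:e,a:b]=mm[d:e,a:b]
    cc=max(cv2.findContours(z,0,2)[0],key=cv2.contourArea); P=onz('top',cc.reshape(-1,2),24)[:,:2].astype(np.float32); print(n,cv2.minAreaRect(P))
P=onz('top',c.reshape(-1,2),26)[:,:2].astype(np.float32); print('tray',cv2.minAreaRect(P))
# wrist-size corner via 4 extreme
g=cv2.cvtColor(im,cv2.COLOR_BGR2GRAY)[185:225,410:445]; mm=(g<75).astype(np.uint8)
c=max(cv2.findContours(mm,0,2)[0],key=cv2.contourArea).reshape(-1,2)+[410,185]; print('clamp',cv2.minAreaRect(onz('top',c,25)[:,:2].astype(np.float32)))
E
```

```text
housing [ 409. -299.    0.] [ 404. -296.    0.]
rotor [366. 258.   0.] [364. 265.   0.]
foot [469. 408.   0.] [463. 422.   0.]
clamp [ 471. -401.    0.] [ 489. -396.    0.]
rotor_broken [594. 253.   0.] [596. 247.   0.]
shell [ 578. -280.    0.] [ 572. -271.    0.]
nh [655. -61.   4.] [664. -56.   4.]
nr [657.  55.   4.] [660.  56.   4.]
nf [547. -69.   4.] [546. -69.   4.]
nc [542.  54.   4.] [548.  54.   4.]
360.0
yellow ((658.7372436523438, -59.82949447631836), (110.62018585205078, 108.03571319580078), 0.5340707302093506)
green ((546.251220703125, 51.275917053222656), (106.57601165771484, 107.34210205078125), 0.46707069873809814)
tray ((601.1793823242188, -4.065635681152344), (235.0036163330078, 243.09701538085938), 0.28987935185432434)
clamp ((473.5244445800781, -399.4983825683594), (38.88785934448242, 61.189369201660156), 78.63304138183594)
```

```bash
python3 - <<'E'
import cv2
a=cv2.imread('pics/top0.png')
def c(x0,y0,x1,y1): return cv2.resize(a[y0:y1,x0:x1],(390,290),interpolation=cv2.INTER_CUBIC)
import numpy as np
im=np.vstack([np.hstack([c(205,100,325,215),c(390,180,450,225)]),np.hstack([c(130,235,190,280),c(140,145,200,190)])])
cv2.imwrite('pics/crops.png',im)
E
```

```text
(no output)
```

View pics/crops.png

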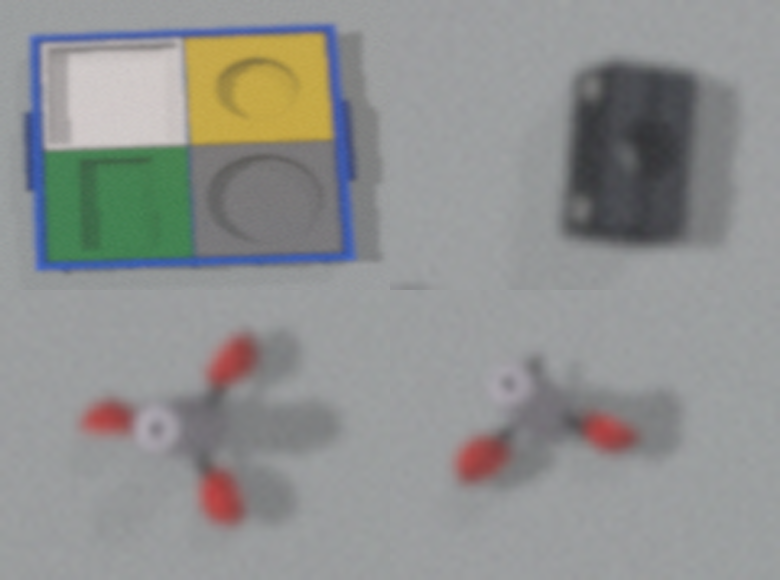

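>>> arm_command --pt "-20 50 20 0 60" --pt "-40 95 40 0 60" --pt "-60 145 60 0 60" --pt "-80 190 80 0 60" --pt "-95 230 90 0 60" --pt "-106 255 95 0 60" --pt "-112 268 95 0 60" --pt "-112 268 95 0 60" --pt "-112 268 95 0 60"

```text
time_s: 2.28
eef_pos: [465.2, 415.7, 136.8]
ee_rot: [0.833, 0.553, 0.0, -0.0]
ft_force: [-0.4, 0.5, -0.1]
finger_gap: 59.9
```

```bash
python3 - <<'E'
from h import *
s,im=snap('wrist','w1.png'); print(s['time_s'],s['eef_pos'],s['ee_rot'],s['finger_gap'])
t=tip_of('wrist','foot'); b=boxes_of('wrist','foot'); print(t[:2],b[:2])
for d in t[:2]: print(onz('wrist',[d['xy'][0]*512,d['xy'][1]*384],0,s))
E
```

```text
2.275 [465.18339783 415.70625733 136.78742936] [ 8.32985793e-01  5.53294190e-01  3.63053177e-04 -2.78255892e-04] 59.86224538969691
[{'xy': [0.5045, 0.4656], 'p': 0.63}] [{'extent': [0.4437, 0.3951, 0.5621, 0.5581], 'p': 0.74}]
[[462.14875807 420.60250541   0.        ]]
```

View pics/w1.png

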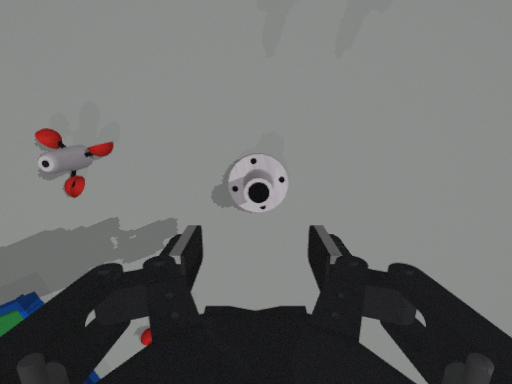

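```bash
python3 - <<'E'
from h import *
s=ctrl.sense()
im=cv2.imread('pics/w1.png'); g=im.min(2)
m=(g>168).astype(np.uint8); m=cv2.morphologyEx(m,cv2.MORPH_OPEN,np.ones((3,3)))
c=max(cv2.findContours(m[140:225,215:300],0,2)[0],key=cv2.contourArea).reshape(-1,2)+[215,140]
print(c.min(0),c.max(0))
P=onz('wrist',cv2.convexHull(c.astype(np.int32)).reshape(-1,2),8,s)[:,:2].astype(np.float32); print('flange',cv2.minEnclosingCircle(P))
m=(g<40).astype(np.uint8)[182:205,245:272]
c=max(cv2.findContours(m,0,2)[0],key=cv2.contourArea).reshape(-1,2)+[245,182]
P=onz('wrist',c,42,s)[:,:2].astype(np.float32); q,r=cv2.minEnclosingCircle(P);print('bore',q,r)
for p in [(462.1,420.6),q]: print(toolrel(s,[p[0],p[1],16]))
E
```

```text
[275 167] [285 199]
flange ((473.43768310546875, 440.2540283203125), 17.314029693603516)
bore (465.2026062011719, 418.639892578125) 9.319413185119629
[  3.34512367  -4.51806594 120.59544444]
[  2.73846207  -0.89865328 120.59523022]
```

>>> arm_command --pt "3 -2 30 0 60" --pt "3 -2 65 0 60" --pt "3 -2 95 0 60" --pt "3 -2 112 0 60" --pt "3 -2 120 0 60" --pt "3 -2 120 0 60" --pt "3 -2 120 0 15" --pt "3 -2 120 0 15" --pt "3 -2 120 0 15" --pt "3 -2 120 0 15" --pt "3 -2 120 0 15" --pt "3 -2 120 0 15"

```text
time_s: 3.92
eef_pos: [466.0, 419.2, 17.9]
ee_rot: [0.833, 0.553, 0.001, -0.0]
ft_force: [0.1, 1.0, 5.8]
finger_gap: 26.2
```

>>> arm_command --pt "0 0 -20 0 15" --pt "0 0 -60 0 15" --pt "-30 19 -90 0 15" --pt "-70 45 -90 0 15" --pt "-115 73 -90 0 15" --pt "-160 101 -90 0 15" --pt "-205 130 -90 0 15" --pt "-250 158 -90 0 15" --pt "-300 190 -90 0 15" --pt "-345 218 -90 0 15" --pt "-380 241 -90 0 15" --pt "-400 253 -90 0 15"

```text
time_s: 5.42
eef_pos: [542.9, -50.9, 107.2]
ee_rot: [0.834, 0.552, 0.0, 0.0]
ft_force: [-0.9, 0.2, -1.2]
finger_gap: 26.2
```

```bash
python3 - <<'E'
from h import *
s,im=snap('wrist','w2.png'); print(s['time_s'],s['eef_pos'],s['ee_rot'],s['finger_gap'],s['ft_force'])
for n in ('nest_foot','nest_housing','nest_rotor','nest_clamp'):
    t=tip_of('wrist',n)
    for d in t[:1]: print(n,d['p'],onz('wrist',[d['xy'][0]*512,d['xy'][1]*384],4,s))
E
```

```text
5.425 [542.88697    -50.85372003 107.23301932] [8.33750140e-01 5.52141767e-01 2.06300268e-04 3.60603032e-04] 26.160351249831105 [-0.88970547  0.18743173 -1.21181867]
nest_foot 0.45 [[663.30821974 -62.04308607   4.        ]]
nest_housing 0.63 [[659.85104015 -60.01745776   4.        ]]
nest_rotor 0.85 [[659.13578844  50.49529524   4.        ]]
nest_clamp 0.75 [[546.12199404  54.59090719   4.        ]]
```

View pics/w2.png

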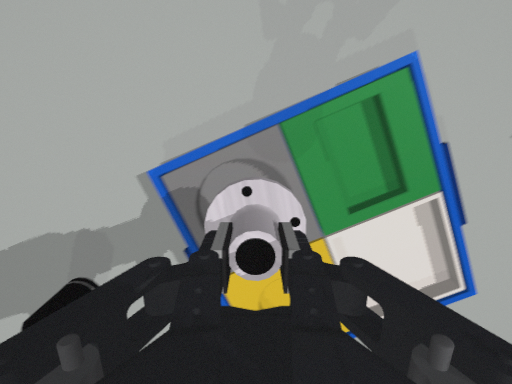

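```bash
python3 - <<'E'
from h import *
s=ctrl.sense()
P=onz('wrist',[(150,173),(416,54),(475,293)],26,s); print(P)
P=onz('wrist',[(282,122),(327,236),(442,192)],24,s); print('insert corners',P)
print(toolrel(s,[546.5,-60,25]))
E
```

```text
[[ 487.04338385 -122.68578396   26.        ]
 [ 484.11314569  111.43668599   26.        ]
 [ 718.01914991  114.3326087    26.        ]]
insert corners [[491.81589106  -2.98878172  24.        ]
 [602.55953892  -1.76339293  24.        ]
 [602.7111664  106.56019976  24.        ]]
[-9.46959249  8.41618864 81.58548918]
```

>>> arm_command --pt "-10 9 10 0 15" --pt "-10 9 35 0 15" --pt "-10 9 58 0 15" --pt "-10 9 70 0 15" --pt "-10 9 76 0 15" --pt "-10 9 79 0 15" --pt "-10 9 80 0 15" --pt "-10 9 80 0 15"

```text
time_s: 6.68
eef_pos: [547.9, -61.3, 27.9]
ee_rot: [0.833, 0.553, 0.0, 0.0]
ft_force: [-3.1, 0.5, 5.7]
finger_gap: 26.0
```

>>> arm_command --pt "0 0 0 0 45" --pt "0 0 0 0 50" --pt "0 0 0 0 50" --pt "0 0 0 0 50" --pt "0 0 -20 0 50" --pt "0 0 -60 0 50" --pt "0 0 -100 0 50" --pt "0 0 -100 0 50"

```text
time_s: 7.68
eef_pos: [550.5, -61.8, 130.5]
ee_rot: [0.833, 0.553, 0.003, 0.003]
ft_force: [1.2, 0.1, -1.3]
finger_gap: 49.9
```

```bash
python3 - <<'E'
from h import *
s,im=snap('wrist','w3.png'); print(s['time_s'],s['eef_pos'],s['finger_gap'],s['ft_force'])
d=tip_of('wrist','foot')
for x in d[:1]: print(onz('wrist',[x['xy'][0]*512,x['xy'][1]*384],10,s))
print(toolrel(s,[366,261,135]))
E
```

```text
7.675 [550.46050105 -61.82277295 130.51748721] 49.896523624717034 [ 1.16620657  0.09123837 -1.2710979 ]
[[543.71651481 -64.26367085  10.        ]]
[ 225.86940389 -295.30005665   -6.41880264]
```

View pics/w3.png

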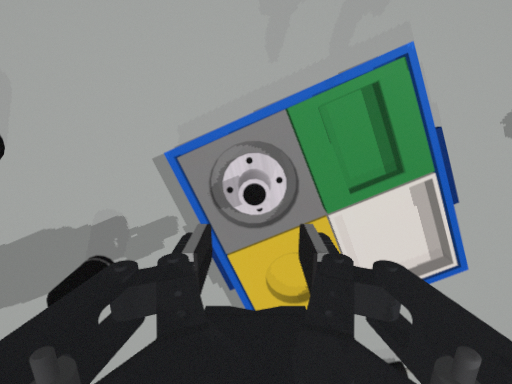

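>>> arm_command --pt "15 -20 0 0 50" --pt "45 -60 0 0 50" --pt "75 -100 0 0 50" --pt "105 -138 0 0 50" --pt "135 -177 0 0 50" --pt "165 -216 0 0 50" --pt "195 -255 0 0 50" --pt "215 -282 0 0 50" --pt "226 -295 0 0 50" --pt "226 -295 0 0 50" --pt "226 -295 0 0 50"

```text
time_s: 9.15
eef_pos: [362.1, 260.9, 125.3]
ee_rot: [0.833, 0.553, -0.001, 0.0]
ft_force: [0.6, -1.3, -0.7]
finger_gap: 49.9
```

```bash
python3 - <<'E'
from h import *
s,im=snap('wrist','w4.png'); print(s['time_s'],s['eef_pos'],s['finger_gap'],s['ft_force'])
for n in('rotor','rotor_broken'):
  for x in tip_of('wrist',n)[:2]: print(n,x['p'],x['xy'][0]*512,x['xy'][1]*384,onz('wrist',[x['xy'][0]*512,x['xy'][1]*384],0,s))
E
```

```text
9.15 [362.06083405 260.888777   125.29206204] 49.94055532712504 [ 0.5802251  -1.25169352 -0.70658924]
rotor 0.82 254.0032 193.6128 [[369.31070992 256.06822775   0.        ]]
```

View pics/w4.png

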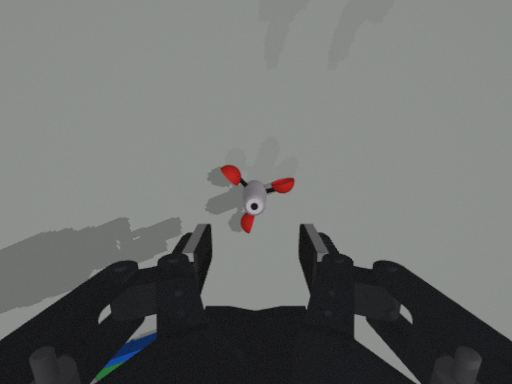

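```bash
python3 - <<'E'
from h import *
s=ctrl.sense()
q=onz('wrist',[(254.3,206)],52,s)[0]; print(q,toolrel(s,[q[0],q[1],28]))
print(toolrel(s,[369.3,256,28]))
E
```

```text
[367.75268755 257.72026261  52.        ] [-0.96459279  5.52225529 97.96363884]
[-1.94678844  7.61719467 97.96369096]
```

>>> arm_command --pt "-1 6 25 0 50" --pt "-1 6 60 0 50" --pt "-1 6 85 0 50" --pt "-1 6 94 0 50" --pt "-1 6 97 0 50" --pt "-1 6 97 0 40" --pt "-1 6 97 0 30" --pt "-1 6 97 0 10" --pt "-1 6 97 0 10" --pt "-1 6 97 0 10" --pt "-1 6 97 0 10"

```text
time_s: 10.68
eef_pos: [369.0, 258.9, 30.4]
ee_rot: [0.833, 0.553, 0.001, 0.0]
ft_force: [-1.0, 0.3, 6.5]
finger_gap: 18.0
```

>>> arm_command --pt "0 0 -20 0 10" --pt "0 0 -60 0 10" --pt "-8 33 -80 0 10" --pt "-18 80 -80 0 10" --pt "-29 127 -80 0 10" --pt "-40 175 -80 0 10" --pt "-51 225 -80 0 10" --pt "-62 272 -80 0 10" --pt "-71 312 -80 0 10" --pt "-76 337 -80 0 10" --pt "-78 346 -80 0 10" --pt "-78 346 -80 0 10"

```text
time_s: 12.18
eef_pos: [656.3, 52.1, 108.8]
ee_rot: [0.833, 0.553, -0.0, -0.0]
ft_force: [-0.3, -0.7, -0.6]
finger_gap: 17.8
```

```bash
python3 - <<'E'
from h import *
s,im=snap('wrist','w5.png'); print(s['time_s'],s['eef_pos'],s['finger_gap'],s['ft_force'])
print(toolrel(s,[657.9,52.4,38.4]))
E
```

```text
12.175 [656.29757378  52.06544846 108.78622658] 17.784244716999474 [-0.32663761 -0.70014057 -0.57389726]
[ 0.95275874  1.42491223 70.38439076]
```

View pics/w5.png

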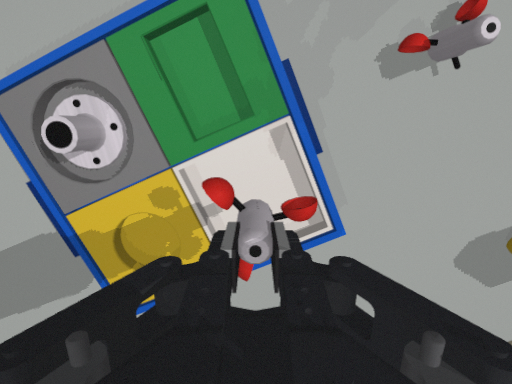

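>>> arm_command --pt "1 1 25 0 10" --pt "1 1 48 0 10" --pt "1 1 61 0 10" --pt "1 1 67 0 10" --pt "1 1 70 0 10" --pt "1 1 71 0 10" --pt "1 1 71 0 10"

```text
time_s: 13.1
eef_pos: [658.6, 52.6, 39.0]
ee_rot: [0.833, 0.553, 0.0, 0.0]
ft_force: [0.4, -0.1, -0.7]
finger_gap: 18.0
```

>>> arm_command --pt "0 0 1 0 10" --pt "0 0 2 0 10" --pt "0 0 2 0 10"

```text
time_s: 13.48
eef_pos: [658.8, 52.6, 38.4]
ee_rot: [0.833, 0.553, 0.001, 0.0]
ft_force: [-2.9, 0.3, 8.2]
finger_gap: 17.8
```

Seated (contact 8 N). Release.

>>> arm_command --pt "0 0 0 0 35" --pt "0 0 0 0 45" --pt "0 0 0 0 45" --pt "0 0 0 0 45" --pt "0 0 -20 0 45" --pt "0 0 -60 0 45" --pt "0 0 -95 0 45" --pt "0 0 -95 0 45"

```text
time_s: 14.48
eef_pos: [661.8, 52.8, 137.5]
ee_rot: [0.833, 0.553, 0.004, 0.003]
ft_force: [1.3, -0.3, 0.8]
finger_gap: 45.0
```

```bash
python3 - <<'E'
from h import *
s,im=snap('wrist','w6.png'); print(s['time_s'],s['eef_pos'],s['finger_gap'],s['ft_force'])
d=tip_of('wrist','rotor')
for x in d[:1]: print(onz('wrist',[x['xy'][0]*512,x['xy'][1]*384],8,s))
print(toolrel(s,[407,-297,165]))
E
```

```text
14.475 [661.77934724  52.76387649 137.47313292] 44.965456140631986 [ 1.25031829 -0.2662331   0.75299162]
[[656.44946227  50.7732131    8.        ]]
[-421.12685032  -98.71778107  -30.19915772]
```

View pics/w6.png

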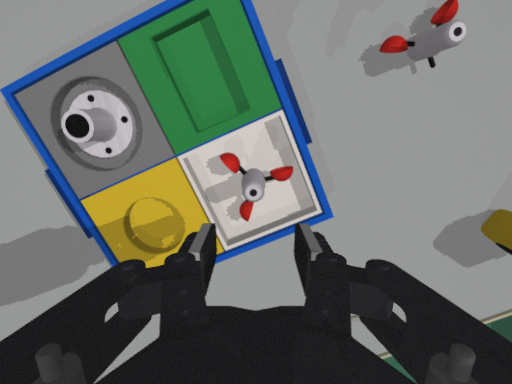

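>>> arm_command --pt "-20 -5 -15 0 65" --pt "-65 -15 -28 0 65" --pt "-110 -26 -28 0 65" --pt "-155 -36 -28 0 65" --pt "-200 -47 -28 0 65" --pt "-245 -57 -28 0 65" --pt "-290 -68 -28 0 65" --pt "-335 -79 -28 0 65" --pt "-375 -88 -28 0 65" --pt "-405 -95 -28 0 65" --pt "-421 -99 -28 0 65" --pt "-421 -99 -28 0 65"

```text
time_s: 16.08
eef_pos: [402.4, -297.3, 159.0]
ee_rot: [0.834, 0.552, -0.0, -0.0]
ft_force: [0.8, 0.4, -0.8]
finger_gap: 65.3
```

```bash
python3 - <<'E'
from h import *
s,im=snap('wrist','w7.png'); print(s['time_s'],s['qpos'],s['eef_pos'],s['finger_gap'],s['ft_force'])
for n in('housing','shell','clamp'):
  for x in tip_of('wrist',n)[:2]: print(n,x['p'],x['xy'][0]*512,x['xy'][1]*384,onz('wrist',[x['xy'][0]*512,x['xy'][1]*384],0,s))
E
```

```text
16.075 [-6.86238650e-01 -8.87867676e-03  2.04848333e+00  1.93548041e-04
  1.10282982e+00 -1.85615574e+00] [ 402.35445628 -297.27786677  159.00852749] 65.28492270993121 [ 0.82745097  0.449618   -0.79694002]
housing 0.75 250.4192 181.0944 [[ 402.69881903 -303.50628388    0.        ]]
housing 0.16 496.384 286.69440000000003 [[663.51697159 -57.99313287   0.        ]]
shell 0.68 325.0176 291.9936 [[ 578.45267507 -272.08731373    0.        ]]
clamp 0.56 199.68 259.6992 [[ 471.26759464 -402.91200921    0.        ]]
```

View pics/w7.png

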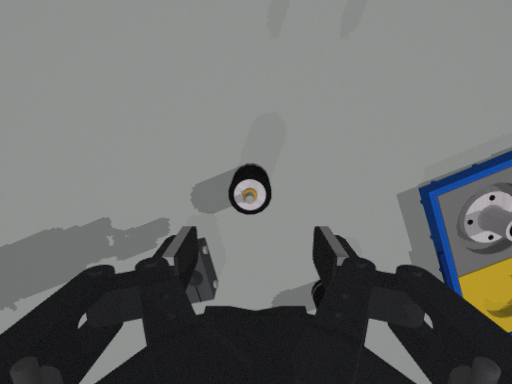

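```bash
python3 - <<'E'
from h import *
s=ctrl.sense()
q=onz('wrist',[(249.8,194.2)],60,s)[0]; print(q,toolrel(s,[q[0],q[1],30]))
print(onz('wrist',[(250,198)],78,s)[0])
E
```

```text
[ 403.66289818 -301.746293     60.        ] [ -5.29497604   2.05629952 129.20191544]
[ 402.4333965  -300.68019564   78.        ]
```

>>> arm_command --pt "-5 2 5 0 65" --pt "-5 2 40 0 65" --pt "-5 2 80 0 65" --pt "-5 2 110 0 65" --pt "-5 2 124 0 65" --pt "-5 2 130 0 65" --pt "-5 2 130 0 55" --pt "-5 2 130 0 45" --pt "-5 2 130 0 30" --pt "-5 2 130 0 30" --pt "-5 2 130 0 30" --pt "-5 2 130 0 30"

```text
time_s: 17.77
eef_pos: [404.4, -303.3, 30.8]
ee_rot: [0.833, 0.553, 0.0, 0.001]
ft_force: [-1.1, -0.0, 6.4]
finger_gap: 40.4
```

>>> arm_command --pt "0 0 -20 0 30" --pt "0 0 -60 0 30" --pt "30 13 -85 0 30" --pt "70 30 -85 0 30" --pt "115 50 -85 0 30" --pt "160 70 -85 0 30" --pt "205 89 -85 0 30" --pt "250 109 -85 0 30" --pt "288 125 -85 0 30" --pt "312 136 -85 0 30" --pt "323 140 -85 0 30" --pt "323 140 -85 0 30"

```text
time_s: 19.27
eef_pos: [657.3, -58.8, 113.7]
ee_rot: [0.833, 0.553, -0.001, -0.0]
ft_force: [0.2, -0.3, -1.4]
finger_gap: 40.5
```

```bash
python3 - <<'E'
from h import *
s,im=snap('wrist','w8.png'); print(s['time_s'],s['eef_pos'],s['finger_gap'],s['ft_force'])
print(toolrel(s,[659.1,-59.6,40.8]))
print(onz('wrist',[(0,0)],26,s))
E
```

```text
19.275 [657.26424343 -58.76658969 113.73979907] 40.49142883736121 [ 0.1501152  -0.30444997 -1.42106862]
[-1.44463442e-02  2.09525714e+00  7.29375661e+01]
[[ 435.37728686 -180.38786773   26.        ]]
```

View pics/w8.png

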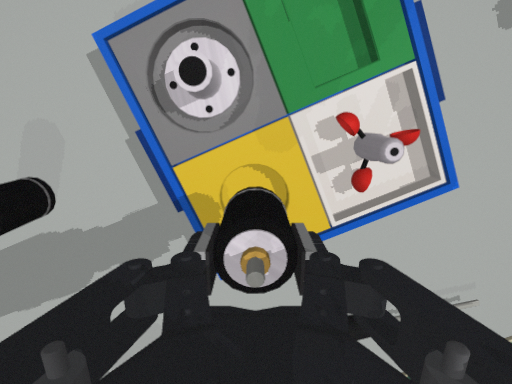

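```bash
python3 - <<'E'
from h import *
s=ctrl.sense()
print(onz('wrist',[(95,34),(457,186)],26,s),onz('wrist',[(288,117)],24,s))
E
```

```text
[[ 486.19869744 -124.47772624   26.        ]
 [ 719.33696783  112.12638903   26.        ]] [[604.48373987  -7.55787353  24.        ]]
```

>>> arm_command --pt "0 2 25 0 30" --pt "0 2 48 0 30" --pt "0 2 62 0 30" --pt "0 2 69 0 30" --pt "0 2 72 0 30" --pt "0 2 74 0 30" --pt "0 2 74 0 30"

```text
time_s: 20.2
eef_pos: [660.1, -59.8, 41.0]
ee_rot: [0.833, 0.553, 0.0, 0.0]
ft_force: [0.6, -0.1, -2.2]
finger_gap: 40.5
```

>>> arm_command --pt "0 0 1 0 30" --pt "0 0 2 0 30" --pt "0 0 2 0 30"

```text
time_s: 20.58
eef_pos: [660.3, -59.8, 40.9]
ee_rot: [0.833, 0.553, 0.0, 0.0]
ft_force: [-4.6, 0.4, 8.6]
finger_gap: 39.9
```

>>> arm_command --pt "0 0 0 0 50" --pt "0 0 0 0 62" --pt "0 0 0 0 62" --pt "0 0 0 0 62" --pt "0 0 -20 0 62" --pt "0 0 -60 0 62" --pt "0 0 -105 0 62" --pt "0 0 -105 0 62"

```text
time_s: 21.58
eef_pos: [663.9, -60.3, 150.9]
ee_rot: [0.833, 0.553, 0.005, 0.004]
ft_force: [-0.1, -0.9, 0.2]
finger_gap: 61.7
```

```bash
python3 - <<'E'
from h import *
s,im=snap('wrist','w9.png'); print(s['time_s'],s['eef_pos'],s['finger_gap'],s['ft_force'])
d=tip_of('wrist','housing')
for x in d[:1]: print(onz('wrist',[x['xy'][0]*512,x['xy'][1]*384],10,s))
print(toolrel(s,[472,-400,145]))
E
```

```text
21.575 [663.90607737 -60.31487419 150.85322311] 61.71593686963902 [-0.0947406  -0.8585135   0.15545598]
[[658.9551849  -56.92823942  10.        ]]
[-387.56255739  -45.01881053    4.09368486]
```

View pics/w9.png

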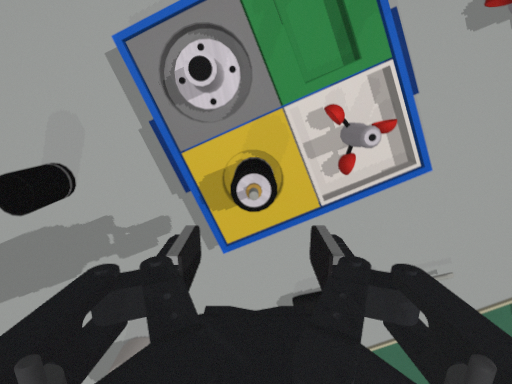

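>>> arm_command --pt "-20 -2 4 0 62" --pt "-60 -7 4 0 62" --pt "-105 -12 4 0 62" --pt "-150 -17 4 0 62" --pt "-195 -23 4 0 62" --pt "-240 -28 4 0 62" --pt "-285 -33 4 0 62" --pt "-325 -38 4 0 62" --pt "-360 -42 4 0 62" --pt "-380 -44 4 0 62" --pt "-388 -45 4 0 62" --pt "-388 -45 4 0 62"

```text
time_s: 23.18
eef_pos: [467.1, -399.6, 138.7]
ee_rot: [0.833, 0.553, 0.0, -0.001]
ft_force: [-0.6, 0.7, -0.2]
finger_gap: 62.1
```

```bash
python3 - <<'E'
from h import *
s,im=snap('wrist','w10.png'); print(s['time_s'],s['qpos'],s['eef_pos'],s['ee_rot'],s['finger_gap'],s['ft_force'])
for n in('clamp',):
  for x in tip_of('wrist',n)[:2]: print(n,x['p'],x['xy'][0]*512,x['xy'][1]*384,onz('wrist',[x['xy'][0]*512,x['xy'][1]*384],0,s))
cv2.imwrite('pics/w10b.png',cv2.resize(cv2.imread('pics/w10.png')[120:270,155:355],(800,600),interpolation=cv2.INTER_CUBIC))
E
```

```text
23.175 [-7.48384204e-01  2.24450752e-01  1.83000322e+00  3.91020981e-04
  1.08825845e+00 -1.91999038e+00] [ 467.08454826 -399.58261703  138.72352044] [ 8.33318417e-01  5.52792974e-01  3.70713117e-05 -5.84869780e-04] 62.13948817055774 [-0.59100626  0.70410863 -0.2420425 ]
clamp 0.59 253.5936 187.2 [[ 470.99002256 -403.16438449    0.        ]]
```

View pics/w10b.png

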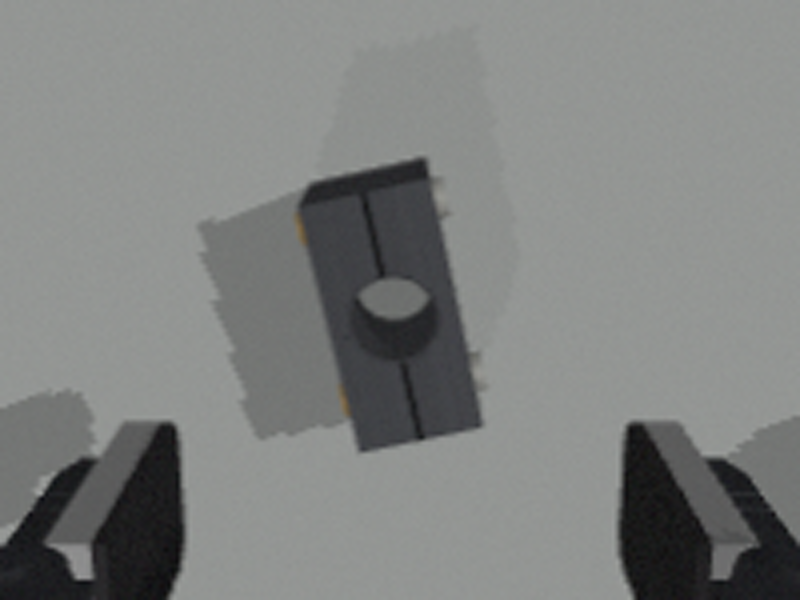

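```bash
python3 - <<'E'
from h import *
s=ctrl.sense()
z=np.array([(303,208),(430,180),(482,427),(359,451)])/4+[155,120]
P=onz('wrist',z,36,s); c=P.mean(0); T=toolrel(s,P); print(c,T.mean(0)[:2],np.linalg.norm(P[0]-P[1]),np.linalg.norm(P[1]-P[2]))
for a,b in((0,3),(1,2),(0,1),(3,2)):
    d=T[b]-T[a]; w=P[b]-P[a]; print('tool ang',np.degrees(np.arctan2(d[1],d[0])),'world',np.degrees(np.arctan2(w[1],w[0])))
o=toolrel(s,[c[0],c[1],15.5]); print(o)
E
```

```text
[ 475.46167926 -404.04633923   36.        ] [-1.78052245  9.04853616] 30.50912611145661 63.293825790981344
tool ang 78.52064822781144 world -11.32110208152625
tool ang 77.80560778977598 world -10.606061514900398
tool ang -12.527711332676553 world 79.72726539443097
tool ang -11.847747906790389 world 79.04730209197753
[ -1.79240959   9.05559685 123.57117606]
```

>>> arm_command --pt "-1 4 5 -8 62" --pt "-2 8 30 -12 62" --pt "-2 8 70 -12 62" --pt "-2 8 100 -12 62" --pt "-2 8 116 -12 62" --pt "-2 8 122 -12 62" --pt "-2 8 123 -12 55" --pt "-2 8 123 -12 45" --pt "-2 8 123 -12 20" --pt "-2 8 123 -12 20" --pt "-2 8 123 -12 20" --pt "-2 8 123 -12 20"

```text
time_s: 24.78
eef_pos: [474.9, -405.8, 17.9]
ee_rot: [0.771, 0.637, 0.0, 0.001]
ft_force: [0.6, -0.7, 6.0]
finger_gap: 30.4
```

>>> arm_command --pt "0 0 0 0 40" --pt "0 0 2 0 40" --pt "0 0 3 0 40" --pt "0 0 3 0 20" --pt "0 0 3 0 20" --pt "0 0 3 0 20" --pt "0 0 3 0 20"

```text
time_s: 25.65
eef_pos: [473.7, -404.5, 12.9]
ee_rot: [0.771, 0.637, -0.0, -0.0]
ft_force: [0.6, -0.5, -2.0]
finger_gap: 30.9
```

>>> arm_command --pt "0 0 0 0 40" --pt "0 0 -2 0 40" --pt "0 0 -2.5 0 40" --pt "0 0 -2.5 0 20" --pt "0 0 -2.5 0 20" --pt "0 0 -2.5 0 20" --pt "0 0 -2.5 0 20"

```text
time_s: 26.52
eef_pos: [474.5, -405.3, 16.6]
ee_rot: [0.771, 0.637, 0.0, 0.001]
ft_force: [-0.4, 0.3, 5.6]
finger_gap: 30.4
```

>>> arm_command --pt "0 0 -15 0 20" --pt "0 0 -55 0 20" --pt "30 -1 -95 0 20" --pt "70 -2 -108 0 20" --pt "115 -4 -108 -2 20" --pt "160 -5 -108 -4 20" --pt "205 -7 -108 -6 20" --pt "250 -9 -108 -8 20" --pt "295 -10 -108 -10 20" --pt "340 -12 -108 -11.5 20" --pt "385 -13 -108 -11.5 20" --pt "425 -15 -108 -11.5 20"

```text
time_s: 28.02
eef_pos: [538.6, 17.0, 123.7]
ee_rot: [0.703, 0.711, -0.0, -0.0]
ft_force: [0.0, -0.4, -1.5]
finger_gap: 30.9
```

>>> arm_command --pt "20 -5 0 0 20" --pt "30 -8 0 0 20" --pt "36 -8 0 0 20" --pt "36 -8 0 0 20"

```text
time_s: 28.52
eef_pos: [530.8, 50.8, 123.8]
ee_rot: [0.703, 0.711, -0.0, 0.0]
ft_force: [-0.4, -0.6, -2.7]
finger_gap: 30.8
```

```bash
python3 - <<'E'
from h import *
s,im=snap('wrist','w11.png'); print(s['time_s'],s['eef_pos'],s['ee_rot'],s['finger_gap'],s['ft_force'])
print(toolrel(s,[545.9,51.2,26.6]))
E
```

```text
28.525 [530.7541174   50.75159195 123.80594491] [ 7.03213906e-01  7.10978320e-01 -1.16662995e-04  1.29193965e-04] 30.784601880496943 [-0.40620329 -0.60630181 -2.68619244]
[ 0.31588047 15.14835615 97.20608047]
```

View pics/w11.png

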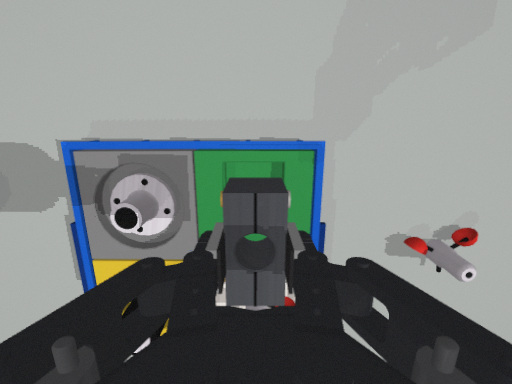

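>>> arm_command --pt "0 15 20 0 20" --pt "0 15 55 0 20" --pt "0 15 80 0 20" --pt "0 15 90 0 20" --pt "0 15 95 0 20" --pt "0 15 97 0 20" --pt "0 15 97 0 20"

```text
time_s: 29.45
eef_pos: [546.7, 51.5, 27.7]
ee_rot: [0.703, 0.711, 0.001, 0.001]
ft_force: [-0.1, -0.3, -2.0]
finger_gap: 31.0
```

>>> arm_command --pt "0 0 1 0 20" --pt "0 0 2 0 20" --pt "0 0 2 0 20"

```text
time_s: 29.82
eef_pos: [546.7, 51.5, 26.5]
ee_rot: [0.703, 0.711, 0.0, 0.0]
ft_force: [-2.4, -0.5, 6.8]
finger_gap: 30.6
```

>>> arm_command --pt "0 0 0 0 40" --pt "0 0 0 0 48" --pt "0 0 0 0 48" --pt "0 0 0 0 48" --pt "0 0 -20 0 48" --pt "0 0 -60 0 48" --pt "0 0 -110 0 48" --pt "0 -60 -150 0 48" --pt "0 -60 -150 0 48" --pt "0 -60 -150 0 48"

```text
time_s: 31.08
eef_pos: [485.8, 50.8, 175.0]
ee_rot: [0.703, 0.711, 0.001, 0.001]
ft_force: [-0.1, -0.2, -0.8]
finger_gap: 48.0
```

```bash
python3 - <<'E'
from h import *
s,im=snap('wrist','w12.png'); print(s['time_s'],s['eef_pos'],s['finger_gap'],s['ft_force'])
snap('top','t12.png'); 
nest=dict(housing=(659.1,-59.6,10),rotor=(657.9,52.4,8),foot=(547.1,-60.8,10),clamp=(545.9,51.2,10))
for n,p in nest.items():
  for x in tip_of('wrist',n)[:1]: print(n,x['p'],onz('wrist',[x['xy'][0]*512,x['xy'][1]*384],p[2],s)[0]-p)
for n in('rotor_broken','shell'):
  for x in tip_of('top',n)[:1]: print(n,x['p'],onz('top',[x['xy'][0]*512,x['xy'][1]*384],0)[0])
a=cv2.imread('pics/w12.png');b=cv2.imread('pics/t12.png');b=cv2.resize(b[80:260,60:452],(784,360));cv2.imwrite('pics/t12b.png',b)
E
```

```text
31.075 [485.84831685  50.81999654 174.9993186 ] 47.97759095432725 [-0.06866656 -0.15243173 -0.78163911]
rotor 0.71 [1.70580917 1.61187294 0.        ]
foot 0.83 [-2.16952419 -2.93893523  0.        ]
clamp 0.56 [-4.11586618  2.40186976  0.        ]
shell 0.73 [ 573.7992068  -271.87772456    0.        ]
```

View pics/w12.png

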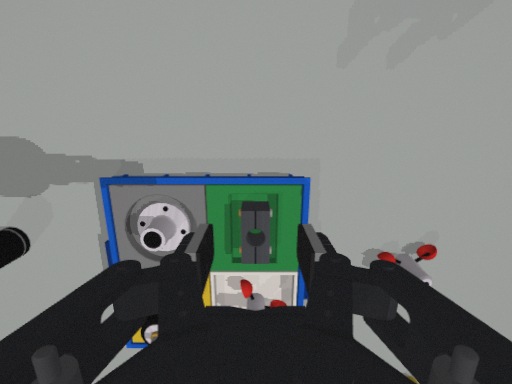

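View pics/t12b.png

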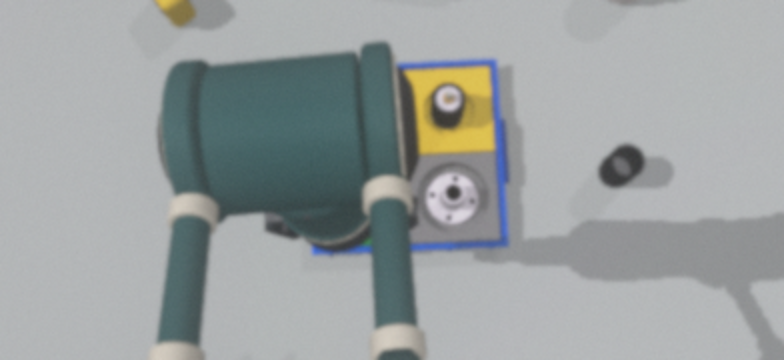

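```bash
python3 - <<'E'
from h import *
s,im=snap('side','s13.png'); a=cv2.imread('pics/s13.png'); cv2.imwrite('pics/s13b.png',cv2.resize(a[100:300,130:400],(800,593),interpolation=cv2.INTER_CUBIC))
E
```

```text
(no output)
```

View pics/s13b.png

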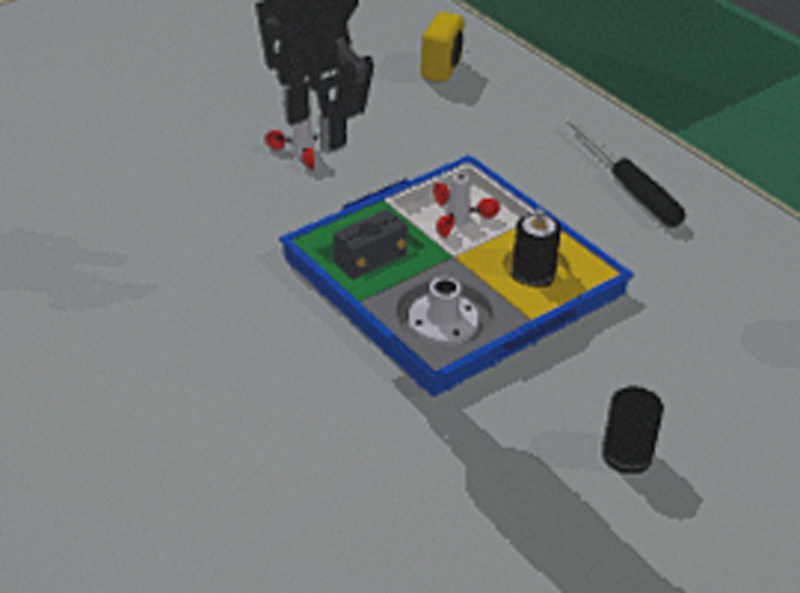

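All four parts are upright in their wells, the scrap rotor and shell are standing where they were, and the gripper is well clear of everything.

```bash
python3 -c "
from cell import ctrl
print(ctrl.job_done())"
```

```text
the job is handed in; nothing more can be done
None
```

I lowered all four parts into their inserts, let them go, and handed the job in at about 31 s of robot time. The order was foot, rotor, housing, clamp. Each was lowered until the wrist force showed floor contact of roughly 6–9 N. For all four, the height at contact agreed with the well floor to within about 1 mm.

**Last checks:**
- **Kit parts:** the final wrist and side pictures show all four upright in their wells. The networks put the rotor, foot and clamp within about 5 mm of their well centres in the last wrist picture.
- **Housing:** it was not detected in that last picture. A wrist picture taken just after its release put it within about 3 mm of the well centre.
- **Empty shell:** it was found within about 10 mm of its starting estimate, which matches the measuring error; I never touched it.
- **Two-cup rotor:** the arm blocked the top camera, so its position was not re-measured. The wrist and side pictures show it standing upright in place.
- **Clamp grip:** the first grip was a little high, so I let go and gripped it twice more on the bench before lifting it.

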